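# Take the bearing play out of a grain mill's flywheel

### The job

The flywheel of the hand-cranked grain mill has come loose in its bearing: with the fingers loosely astride the top of its rim, never clamped on it, gently push the rim along the axle away from the green bearing housing until it stops, then back towards the housing until it stops, to feel how much play there is. Screw the black knob on the housing clockwise by just as much as takes up that play with a light preload, without overtightening. Then, fingers astride the rim again, push it gently away from the housing and back towards it to feel that it no longer knocks, and let go; leave the things standing around alone.

Things in the scene. Friction and masses are not known exactly. Their poses are not given: they have to be found in the camera images.
- mill: Grain mill: wooden board 150 x 250 x 18 mm, fixed to the worktop, carrying a green pedestal, bearing housing and grinding drum. Origin under the board's centre, at worktop height; z up, y along the axle from the housing outward to the flywheel. The flywheel's hub centre lies at y 55, z 95 mm. It does not move.
- rim_top (a point): Topmost point of the flywheel's rim; does not turn with the spin. The flywheel is an upright dark steel disc 150 mm across, 14 mm thick along the axle; with the wheel upright this point is at y 55, z 170 mm in the mill's frame. Straddle the rim here from above, one finger each side along the axle, a few mm clear of both faces. A crank handle sticks out of the outer face, within 50 degrees of straight below the hub.
- flywheel: Flywheel with axle; origin at the hub centre. It rocks about this point: rim top inward till the axle rests on the seat (wheel upright), outward till the axle meets the sprung pad. The rim top's travel between is the play, 2 to 11 mm at the start; there it moves with about 0.5 N and stays where left, so its rest place does not tell the play. It also spins (1 N at the rim).
- knob_grip (a point): Grip point on the vertical axis of the black knurled adjuster knob: 141 mm above the worktop, 12 mm below the knob's top. Knob 35 mm across, 28 mm high, its underside 7 mm above the housing, 110 mm from the flywheel. Any grasp yaw. Clockwise from above tightens: 1 rad takes up 8.3 mm of play at the rim top. Friction 0.12 N m; stays where left; the knurling shows no angle.
- bearing_cap: Fixed green housing, 56 x 105 x 46 mm, origin on the axle line above the mill's origin. In it hides the sprung pad over the axle. Once the play is gone the pad presses the axle with 75 N per further rad of knob; 4 to 30 N is right, so about 0.22 rad past the end of the play. F newtons outward on the rim top press the pad with 1.67 F and move the rim 1 mm past the play per 5.4 N.
- bearing_seat: Fixed seat hidden in the housing under the axle, 45 mm inboard of the hub centre. F newtons on the rim top towards the housing press it with 1.67 F, besides the pad's preload.
- rim_inner: The inner face of the flywheel's rim, looking towards the housing (part of the disc, turns with it); origin at the hub centre. A finger on it pushes the rim outward.
- rim_outer: The outer face of the flywheel's rim, looking away from the housing (part of the disc, turns with it); origin at the hub centre. A finger on it pushes the rim towards the housing. Over 6 N on both faces at once counts as clamping.
- tub: Loose yoghurt tub, 72 mm wide and 71 mm high, beside the mill; origin under its centre. To be left alone.
- jam_jar: Loose glass jam jar with a grey lid, 62 mm wide and 89 mm high, behind the mill; origin under its centre. To be left alone.
- glass: Loose drinking glass, 78 mm wide and 92 mm high, behind the mill; origin under its centre. To be left alone.
- teaspoon: Loose teaspoon, 138 mm long, lying behind the mill; origin under its centre. To be left alone.

How it is judged:
By the outcome, as a careful person would: the job done as asked, in the order asked, and still so for the second after the job is handed in, with the robot touching nothing.
It also fails if it takes over 66 s, if anything falls off the work surface, if the arm or the gripper's body presses on something with over 40 N, if the wrist force passes 120 N, or if a joint passes its speed limit or range.

### The arm

A 7-joint arm with a two-finger parallel gripper is mounted at the origin on a cart in front of the work surface, level with it; the furniture and walls round the work are solid. World frame = base frame: x ahead of the robot, y to its left, z up, the work surface at z = 0. Lengths are in mm, angles in rad, forces in N, time in s.
With the tool pointing down it reaches from about 425 to 950 mm from the base axis. Payload 16.7 kg.
Tool frame: the origin (TCP) lies on the centre line of the jaws, within the pads' length; the fingertips stand 8 mm ahead of it and the grasp point (between the pads) lies 11 mm behind it; z points along the fingers, y is the line along which they close (so a half turn about z gives the same grasp; the last joint's range is limited). The gripper opens to 94 mm and grips with 3 to 60 N. Pads are 16 mm wide; open, the fingers measure 119 mm over their backs; the gripper's body (75 mm by 177 mm) begins 78 mm behind the grasp point.
Start: joints at [-1.345, 0.426, 0.074, 1.606, -0.034, 1.111, -0.067], TCP at [247.11, 628.102, 213.467] pointing down, gripper open.
Joint ranges: [-2.85, 2.85], [-0.5, 2.14], [-1.23, 1.37], [0.21, 2.46], [-1.02, 4.16], [0.16, 2.05], [-2.73, 2.73]. Speed limits (rad/s): [1.89, 1.89, 2.39, 2.39, 3.01, 3.01, 3.01].

### API

Orientations are given as a unit quaternion [x, y, z, w].
In Python, from cell import sensors, cams, robot gives the robot as it stands.
- The arm moves only by the tool drive_tool, never from a script. Its argument "motion" is a list of rows, each an object with "angular": the turn, a rotation vector about the world's x, y, z in degrees, a list of three; "travel": the shift along the world's x, y, z in cm, a list of three; "jaw": the opening, from -1 (shut) to 1 (fully open). In form: [{"angular": [rx, ry, rz], "travel": [dx, dy, dz], "jaw": jaw}, ...]. A call has 1 to 5 rows; each row shifts and turns the commanded pose from where the row before left it; what a row does not reach is not made up. A row lasts 1/10 s, in which the tool goes at most 50 mm and 8.59 degrees, less where a joint would pass 70% of its speed; a pose out of reach is approached as far as the arm can. A call with a gripper value outside its range is refused whole. The fingers move at their own pace and stop on an object; the grip force is fixed at half the most. Time passes only in rows, so rows that do not move let the fingers close. It gives the time, the measured TCP pose, the force, the opening and the grip force at its end, in the units of the state.
- sensors.observe(): the state, without advancing time (a new reading comes with each control period).
- cams.grab_frame(name): name is "scene" or "top" or "wrist"; returns (picture, depth): 400x640x3 uint8, red, green, blue; 400x640 float32, mm along the optical axis (not along the pixel's ray), 0 where there is no reading.
- cams.camera_model(name): a dict with "fov_y" (degrees; the focal length in pixels is half the picture's height over the tangent of half this angle, whatever the lens; pixels are square), "cx", "cy" (the principal point, pixels), "world_from_camera" (4x4, takes a point from camera to world coordinates). Camera axes: x right, y down, z forward; pixel columns grow to the right and rows downward; lengths in mm; the calibration is good to about 2 mm. A picture is of the moment at which its call begins: read the wrist's pose just before it. camera_model takes no time and is no camera call; for the wrist camera it gives the pose at the moment of the call.
- robot.hand_in(): hands the job in; it is judged then, once.
The state is a dict: "t": time; "joint_positions": joint angles; "dq": joint speeds; "effort": joint torques, N m; "ee_pos": TCP position; "eef_rot": TCP orientation; "wrist_force": force on the tool from outside, world axes, zero at the start; "wrist_torque": the same for the moment, N m; "grip_width": opening from 0.0 (shut) to 1.0 (fully open); "finger_force": force on a finger pad.
Only numpy, scipy, OpenCV 4.12 (cv2) and the standard library are available. Lean on these libraries where they do the work, as an engineer would, in place of code of your own. Each camera call takes 0.05 s, during which the arm holds its last target. There are 200 camera calls.

## Working session

There is one attempt and no reset: what is moved stays moved. The work goes in short steps, Python scripts to look and compute and a tool call to move; the robot and the scene stay as the last step left them, time stands still between calls to the robot, and variables do not carry over. Pictures are saved under pics/ and viewed, at most 10 in all, crops included, and the job is handed in when it is done.

Besides the shell and the picture viewer there is one more tool, called after "Emit:" as name(argument=value, ...) on one line, values as JSON. drive_tool: Moves the arm, as the interface text tells. Its arguments: {"type":"object","properties":{"motion":{"type":"array","items":{"type":"object","properties":{"angular":{"type":"array","items":{"type":"number"}},"travel":{"type":"array","items":{"type":"number"}},"jaw":{"type":"number"}}}}},"required":["motion"]}

```bash
mkdir -p pics; cat > h.py <<'E'
import numpy as np, cv2
from cell import sensors, cams, robot
def grab(n,f):
    M=cams.camera_model(n); p,d=cams.grab_frame(n)
    cv2.imwrite('pics/'+f+'.png',p[:,:,::-1]); np.savez('pics/'+f+'.npz',p=p,d=d,T=M['world_from_camera'],f=200/np.tan(np.radians(M['fov_y'])/2),c=[M['cx'],M['cy']])
def cloud(f):
    z=np.load('pics/'+f+'.npz'); d=z['d']; v,u=np.mgrid[:d.shape[0],:d.shape[1]]
    P=np.stack([(u-z['c'][0])/z['f']*d,(v-z['c'][1])/z['f']*d,d,np.ones_like(d)],-1)@np.array(z['T']).T
    P[d<=0]=np.nan
    return P[...,:3],z['p']
def st():
    s=sensors.observe(); print({k:np.round(s[k],3).tolist() for k in('t','ee_pos','eef_rot','wrist_force','grip_width','finger_force','joint_positions')})
E
python3 - <<'E'
from h import *
grab('scene','s0');grab('top','t0');st()
a=cv2.imread('pics/s0.png');b=cv2.imread('pics/t0.png')
cv2.imwrite('pics/a0.png',cv2.resize(np.vstack([a,b]),(480,600)))
E
```

```text
{'t': 0.1, 'ee_pos': [246.994, 627.817, 212.915], 'eef_rot': [0.186, 0.982, -0.001, -0.0], 'wrist_force': [0.953, -0.04, -0.067], 'grip_width': 0.999, 'finger_force': 0.0, 'joint_positions': [-1.345, 0.427, 0.074, 1.606, -0.034, 1.111, -0.067]}
```

View pics/a0.png

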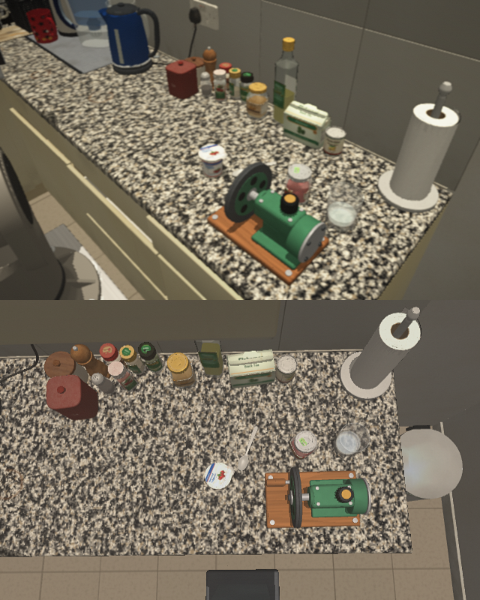

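The stacked views show the mill at the lower right: the wheel's rim is around top pixel (393, 263) and the black knob with its orange ring around (460, 259). The tub is to the left, with the jar and glass behind. Next I'll measure these.

```bash
python3 - <<'E'
from h import *
for f in('t0','s0'):
    P,p=cloud(f); z=P[...,2]
    print(f, np.round(np.load('pics/'+f+'.npz')['T'][:3,3]))
    g=(p[...,1]>p[...,0]*1.5)&(p[...,1]>p[...,2]*1.2)&(z>60)&(z<135)
    print('green',g.sum(),np.round(np.nanmedian(P[g],0)))
    n,l,s,c=cv2.connectedComponentsWithStats(((z>135)&(z<185)&(p.max(-1)<90)).astype(np.uint8))
    for i in range(1,n):
        if s[i,4]>40:
            Q=P[l==i]; print('dark',s[i],np.round(Q.mean(0)),np.round(Q.min(0)),np.round(Q.max(0)))
            T=Q[Q[:,2]>Q[:,2].max()-6]; print('   top',len(T),np.round(T.mean(0),1),np.round(T.min(0)),np.round(T.max(0)))
P,p=cloud('t0')
for n,(v,u) in dict(wheel=(263,393),knob=(259,460),tub=(235,292),jar=(190,406),glass=(190,465)).items(): print(n,np.round(P[v,u]))
# board corners (brown)
b=(p[...,0]>p[...,2]*2)&(P[...,2]>10)&(P[...,2]<26)
Q=P[b][:,:2].astype(np.float32); print('board',b.sum(),cv2.minAreaRect(Q))
cv2.imwrite('pics/t0c.png',cv2.resize(p[170:330,330:530,::-1],(800,600) if 0 else (750,600)))
E
```

```text
t0 [408. -50. 940.]
green 1586 [ 466. -248.  116.]
dark [577  10  63  17 294] [ 919. -595.  152.] [ 917. -648.  135.] [ 922. -527.  183.]
   top 10 [ 919.2 -593.6  179.1] [ 918. -613.  177.] [ 920. -582.  183.]
dark [ 370   15  158   20 2159] [ 912. -263.  161.] [ 909. -415.  135.] [ 916. -126.  185.]
   top 296 [ 911.6 -274.7  182.1] [ 909. -415.  179.] [ 915. -127.  185.]
dark [260  59  30  17 183] [831.  60. 153.] [827.  32. 135.] [839.  82. 184.]
   top 12 [832.5  73.4 181.2] [830.  66. 178.] [838.  82. 184.]
dark [390 227  13  71 644] [ 463. -157.  157.] [ 403. -166.  135.] [ 527. -150.  173.]
   top 109 [ 466.3 -158.1  168.6] [ 442. -164.  167.] [ 493. -151.  173.]
dark [448 249  24  22 243] [ 466. -266.  150.] [ 448. -287.  135.] [ 486. -251.  157.]
   top 128 [ 466.8 -268.1  152.6] [ 450. -285.  151.] [ 484. -252.  157.]
s0 [  21. -567.  697.]
green 3426 [ 444. -273.  110.]
dark [  8   0  50   9 268] [ 605. 1466.  147.] [ 555. 1431.  135.] [ 696. 1555.  164.]
   top 24 [ 587.5 1454.1  160.1] [ 572. 1439.  158.] [ 615. 1481.  164.]
dark [ 65   0  26  22 290] [ 677. 1221.  159.
[... 1602 characters left out ...]
 [304 216  55  45 920] [ 456. -163.  152.] [ 401. -168.  135.] [ 526. -151.  172.]
   top 126 [ 462.7 -160.7  167.7] [ 438. -165.  166.] [ 490. -151.  172.]
dark [374 257  25  26 352] [ 460. -274.  147.] [ 447. -288.  135.] [ 485. -251.  155.]
   top 197 [ 462.8 -271.6  151.7] [ 448. -287.  149.] [ 485. -251.  155.]
dark [   0  305   68   95 2063] [ 28. -75. 161.] [-17. -89. 135.] [ 83. -12. 185.]
   top 264 [ 31.5 -76.9 181.9] [ -8. -89. 179.] [ 81. -18. 185.]
wheel [ 462. -152.  149.]
knob [ 467. -268.  152.]
tub [524.  32.  71.]
jar [ 606. -191.   88.]
glass [ 617. -320.   34.]
board 5435 ((635.2556762695312, -50.932037353515625), (500.09368896484375, 838.962646484375), 2.010962724685669)
```

View pics/t0c.png

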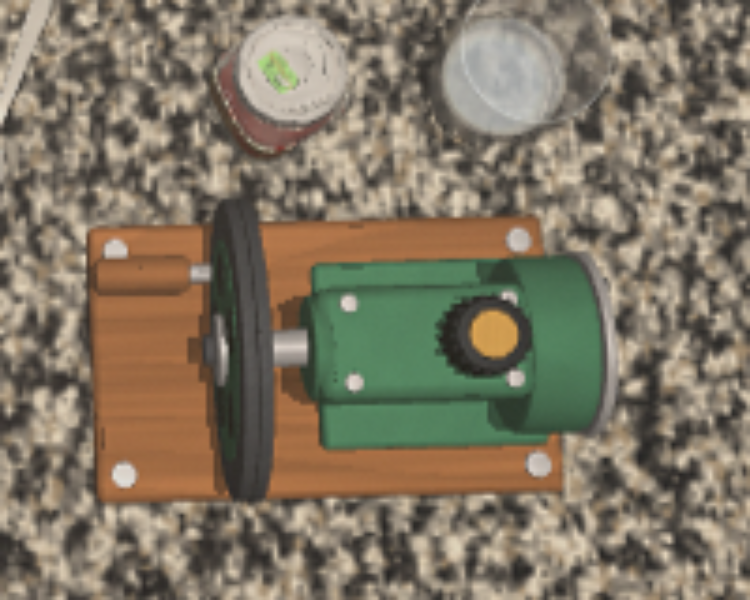

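The close-up shows the axle running close to world +y, about 1.6° of yaw, with the rim band at x≈245 px and the knob at (487, 335) px. The knob axis is at (467, -268.5) mm and its top at z 153, as it should be. The rim top is at about (465, -158), 110 mm from the knob. Next: move over the rim.

Emit:
drive_tool(motion=[{"angular": [0, 0, 4.6], "travel": [3, -4, 0], "jaw": -0.3}, {"angular": [0, 0, 4.6], "travel": [3, -4, 0], "jaw": -0.3}, {"angular": [0, 0, 4.6], "travel": [3, -4, 0], "jaw": -0.3}, {"angular": [0, 0, 4.6], "travel": [3, -4, 0], "jaw": -0.3}, {"angular": [0, 0, 4.7], "travel": [3, -4, 0], "jaw": -0.3}])

```text
t: 0.6
ee_pos: [397.9, 426.2, 213.3]
eef_rot: [-0.016, 1.0, -0.0, -0.0]
wrist_force: [1.1, 0.0, -0.0]
grip_width: 0.61
finger_force: 0.0
```

Emit:
drive_tool(motion=[{"travel": [1, -4.8, 0], "jaw": -0.3}, {"travel": [1, -4.8, 0], "jaw": -0.3}, {"travel": [1, -4.8, 0], "jaw": -0.3}, {"travel": [1, -4.8, 0], "jaw": -0.3}, {"travel": [1, -4.8, 0], "jaw": -0.3}])

```text
invalid input at $.motion[0]: expected keys angular, travel, jaw
```

Emit:
drive_tool(motion=[{"angular": [0, 0, 0], "travel": [1, -4.8, 0], "jaw": -0.3}, {"angular": [0, 0, 0], "travel": [1, -4.8, 0], "jaw": -0.3}, {"angular": [0, 0, 0], "travel": [1, -4.8, 0], "jaw": -0.3}, {"angular": [0, 0, 0], "travel": [1, -4.8, 0], "jaw": -0.3}, {"angular": [0, 0, 0], "travel": [1, -4.8, 0], "jaw": -0.3}])

```text
t: 1.1
ee_pos: [447.0, 186.0, 213.4]
eef_rot: [-0.014, 1.0, 0.0, -0.0]
wrist_force: [1.3, -0.8, -0.2]
grip_width: 0.345
finger_force: 0.0
```

Emit:
drive_tool(motion=[{"angular": [0, 0, 0], "travel": [0.4, -4.8, 0], "jaw": -0.3}, {"angular": [0, 0, 0], "travel": [0.4, -4.8, 0], "jaw": -0.3}, {"angular": [0, 0, 0], "travel": [0.4, -4.8, 0], "jaw": -0.3}, {"angular": [0, 0, 0], "travel": [0.3, -4.8, 0], "jaw": -0.3}, {"angular": [0, 0, 0], "travel": [0.2, -4.8, 0], "jaw": -0.3}])

```text
t: 1.6
ee_pos: [463.8, -53.8, 213.5]
eef_rot: [-0.014, 1.0, 0.0, 0.0]
wrist_force: [1.1, -0.3, 0.2]
grip_width: 0.347
finger_force: 0.0
```

Emit:
drive_tool(motion=[{"angular": [0, 0, 0], "travel": [0, -4.0, 0], "jaw": -0.3}, {"angular": [0, 0, 0], "travel": [0, -4.0, 0], "jaw": -0.3}, {"angular": [0, 0, 0], "travel": [0, -2.4, 0], "jaw": -0.3}, {"angular": [0, 0, 0], "travel": [0, 0, 0], "jaw": -0.3}])

```text
t: 2.0
ee_pos: [463.5, -159.1, 213.4]
eef_rot: [-0.012, 1.0, -0.0, -0.0]
wrist_force: [0.0, 0.3, -0.0]
grip_width: 0.348
finger_force: 0.0
```

```bash
python3 - <<'E'
from h import *
st(); grab('wrist','w1'); st()
P,p=cloud('w1'); z=P[...,2]
m=(z>160)&(z<176)&(p.max(-1)<110); Q=P[m]; print(len(Q),np.percentile(Q,[1,50,99],axis=0).round(1) if len(Q) else 0)
E
```

```text
{'t': 2.0, 'ee_pos': [463.464, -159.097, 213.426], 'eef_rot': [-0.012, 1.0, -0.0, -0.0], 'wrist_force': [0.036, 0.274, -0.031], 'grip_width': 0.348, 'finger_force': 0.0, 'joint_positions': [-0.284, 0.122, 0.529, 2.035, -0.072, 1.002, 1.876]}
{'t': 2.05, 'ee_pos': [463.666, -157.098, 213.274], 'eef_rot': [-0.013, 1.0, -0.0, -0.0], 'wrist_force': [0.096, 0.531, -0.76], 'grip_width': 0.352, 'finger_force': 0.0, 'joint_positions': [-0.285, 0.122, 0.527, 2.036, -0.072, 1.002, 1.874]}
1638 [[ 428.4 -165.   160.2]
 [ 459.3 -158.   167.4]
 [ 501.4 -151.1  170.8]]
```

View pics/w1.png

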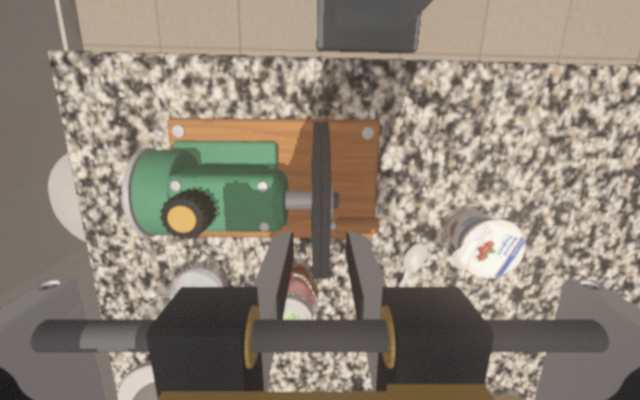

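The wrist view shows the rim at column 320, between the fingers at columns 285 and 357, so it is centred. The rim centre is at y≈-158 with its top at z≈170. Going down astride it.

Emit:
drive_tool(motion=[{"angular": [0, 0, 0], "travel": [0, 0, -1.5], "jaw": -0.3}, {"angular": [0, 0, 0], "travel": [0, 0, -1.5], "jaw": -0.3}, {"angular": [0, 0, 0], "travel": [0, 0, -1.5], "jaw": -0.3}, {"angular": [0, 0, 0], "travel": [0, 0, 0], "jaw": -0.3}, {"angular": [0, 0, 0], "travel": [0, 0, 0], "jaw": -0.3}])

```text
t: 2.55
ee_pos: [464.1, -155.1, 168.7]
eef_rot: [-0.015, 1.0, 0.0, -0.0]
wrist_force: [-0.6, -0.3, 1.0]
grip_width: 0.352
finger_force: 0.0
```

Emit:
drive_tool(motion=[{"angular": [0, 0, 0], "travel": [0, 0.15, 0], "jaw": -0.3}, {"angular": [0, 0, 0], "travel": [0, 0.15, 0], "jaw": -0.3}, {"angular": [0, 0, 0], "travel": [0, 0.15, 0], "jaw": -0.3}, {"angular": [0, 0, 0], "travel": [0, 0.15, 0], "jaw": -0.3}, {"angular": [0, 0, 0], "travel": [0, 0, 0], "jaw": -0.3}])

```text
t: 3.05
ee_pos: [464.2, -149.6, 168.6]
eef_rot: [-0.014, 1.0, 0.0, 0.0]
wrist_force: [-0.5, 0.4, -0.4]
grip_width: 0.347
finger_force: 0.0
```

Emit:
drive_tool(motion=[{"angular": [0, 0, 0], "travel": [0, 0.1, 0], "jaw": -0.3}, {"angular": [0, 0, 0], "travel": [0, 0.1, 0], "jaw": -0.3}, {"angular": [0, 0, 0], "travel": [0, 0.1, 0], "jaw": -0.3}, {"angular": [0, 0, 0], "travel": [0, 0, 0], "jaw": -0.3}, {"angular": [0, 0, 0], "travel": [0, 0, 0], "jaw": -0.3}])

```text
t: 3.55
ee_pos: [464.1, -146.9, 168.4]
eef_rot: [-0.014, 1.0, -0.0, -0.0]
wrist_force: [0.4, -0.2, 0.5]
grip_width: 0.349
finger_force: 0.0
```

Emit:
drive_tool(motion=[{"angular": [0, 0, 0], "travel": [0, 0.1, 0], "jaw": -0.3}, {"angular": [0, 0, 0], "travel": [0, 0.1, 0], "jaw": -0.3}, {"angular": [0, 0, 0], "travel": [0, 0, 0], "jaw": -0.3}, {"angular": [0, 0, 0], "travel": [0, 0, 0], "jaw": -0.3}])

```text
t: 3.95
ee_pos: [464.1, -144.8, 168.5]
eef_rot: [-0.014, 1.0, 0.0, -0.0]
wrist_force: [-0.5, 0.4, 0.5]
grip_width: 0.345
finger_force: 0.0
```

Emit:
drive_tool(motion=[{"angular": [0, 0, 0], "travel": [0, 0.1, 0], "jaw": -0.3}, {"angular": [0, 0, 0], "travel": [0, 0, 0], "jaw": -0.3}, {"angular": [0, 0, 0], "travel": [0, 0, 0], "jaw": -0.3}])

```text
t: 4.25
ee_pos: [464.1, -143.8, 168.5]
eef_rot: [-0.014, 1.0, -0.0, -0.0]
wrist_force: [0.4, -0.6, -0.7]
grip_width: 0.352
finger_force: 0.1
```

Emit:
drive_tool(motion=[{"angular": [0, 0, 0], "travel": [0, 0.1, 0], "jaw": -0.3}, {"angular": [0, 0, 0], "travel": [0, 0, 0], "jaw": -0.3}, {"angular": [0, 0, 0], "travel": [0, 0, 0], "jaw": -0.3}])

```text
t: 4.55
ee_pos: [464.1, -142.8, 168.4]
eef_rot: [-0.014, 1.0, -0.0, -0.0]
wrist_force: [0.2, -0.7, -0.8]
grip_width: 0.351
finger_force: 0.1
```

Emit:
drive_tool(motion=[{"angular": [0, 0, 0], "travel": [0, 0.1, 0], "jaw": -0.3}, {"angular": [0, 0, 0], "travel": [0, 0, 0], "jaw": -0.3}, {"angular": [0, 0, 0], "travel": [0, 0, 0], "jaw": -0.3}])

```text
t: 4.85
ee_pos: [464.1, -141.8, 168.5]
eef_rot: [-0.014, 1.0, 0.0, -0.0]
wrist_force: [-0.3, -0.2, 0.9]
grip_width: 0.349
finger_force: 0.1
```

Emit:
drive_tool(motion=[{"angular": [0, 0, 0], "travel": [0, 0.1, 0], "jaw": -0.3}, {"angular": [0, 0, 0], "travel": [0, 0, 0], "jaw": -0.3}, {"angular": [0, 0, 0], "travel": [0, 0, 0], "jaw": -0.3}])

```text
t: 5.15
ee_pos: [464.1, -140.8, 168.5]
eef_rot: [-0.014, 1.0, 0.0, -0.0]
wrist_force: [-0.0, -0.2, -1.0]
grip_width: 0.351
finger_force: 0.1
```

Emit:
drive_tool(motion=[{"angular": [0, 0, 0], "travel": [0, 0.1, 0], "jaw": -0.3}, {"angular": [0, 0, 0], "travel": [0, 0, 0], "jaw": -0.3}, {"angular": [0, 0, 0], "travel": [0, 0, 0], "jaw": -0.3}])

```text
t: 5.45
ee_pos: [464.1, -140.0, 168.5]
eef_rot: [-0.014, 1.0, -0.0, -0.0]
wrist_force: [-0.6, -1.5, -0.2]
grip_width: 0.35
finger_force: 0.7
```

Emit:
drive_tool(motion=[{"angular": [0, 0, 0], "travel": [0, 0.1, 0], "jaw": -0.3}, {"angular": [0, 0, 0], "travel": [0, 0, 0], "jaw": -0.3}, {"angular": [0, 0, 0], "travel": [0, 0, 0], "jaw": -0.3}])

```text
t: 5.75
ee_pos: [464.1, -139.1, 168.4]
eef_rot: [-0.014, 1.0, -0.0, -0.0]
wrist_force: [-0.2, -4.4, -1.5]
grip_width: 0.352
finger_force: 2.0
```

The outward stop is felt at a TCP y of about -140.3. Now back towards the housing.

Emit:
drive_tool(motion=[{"angular": [0, 0, 0], "travel": [0, -0.6, 0], "jaw": -0.3}, {"angular": [0, 0, 0], "travel": [0, -0.6, 0], "jaw": -0.3}, {"angular": [0, 0, 0], "travel": [0, -0.5, 0], "jaw": -0.3}, {"angular": [0, 0, 0], "travel": [0, 0, 0], "jaw": -0.3}, {"angular": [0, 0, 0], "travel": [0, 0, 0], "jaw": -0.3}])

```text
t: 6.25
ee_pos: [464.1, -156.0, 168.5]
eef_rot: [-0.014, 1.0, 0.0, -0.0]
wrist_force: [-0.5, 0.6, 0.1]
grip_width: 0.349
finger_force: 0.0
```

Emit:
drive_tool(motion=[{"angular": [0, 0, 0], "travel": [0, -0.1, 0], "jaw": -0.3}, {"angular": [0, 0, 0], "travel": [0, -0.1, 0], "jaw": -0.3}, {"angular": [0, 0, 0], "travel": [0, -0.1, 0], "jaw": -0.3}, {"angular": [0, 0, 0], "travel": [0, 0, 0], "jaw": -0.3}, {"angular": [0, 0, 0], "travel": [0, 0, 0], "jaw": -0.3}])

```text
t: 6.75
ee_pos: [464.1, -158.9, 168.5]
eef_rot: [-0.014, 1.0, -0.0, 0.0]
wrist_force: [0.3, -0.2, -0.7]
grip_width: 0.352
finger_force: 0.0
```

Emit:
drive_tool(motion=[{"angular": [0, 0, 0], "travel": [0, -0.1, 0], "jaw": -0.3}, {"angular": [0, 0, 0], "travel": [0, -0.1, 0], "jaw": -0.3}, {"angular": [0, 0, 0], "travel": [0, -0.1, 0], "jaw": -0.3}, {"angular": [0, 0, 0], "travel": [0, 0, 0], "jaw": -0.3}, {"angular": [0, 0, 0], "travel": [0, 0, 0], "jaw": -0.3}])

```text
t: 7.25
ee_pos: [464.1, -162.0, 168.4]
eef_rot: [-0.014, 1.0, -0.0, -0.0]
wrist_force: [-0.4, 0.1, -0.2]
grip_width: 0.347
finger_force: 0.0
```

Emit:
drive_tool(motion=[{"angular": [0, 0, 0], "travel": [0, -0.1, 0], "jaw": -0.3}, {"angular": [0, 0, 0], "travel": [0, -0.1, 0], "jaw": -0.3}, {"angular": [0, 0, 0], "travel": [0, 0, 0], "jaw": -0.3}, {"angular": [0, 0, 0], "travel": [0, 0, 0], "jaw": -0.3}])

```text
t: 7.65
ee_pos: [464.1, -164.0, 168.4]
eef_rot: [-0.014, 1.0, -0.0, -0.0]
wrist_force: [-0.3, -0.3, -0.8]
grip_width: 0.349
finger_force: 0.0
```

Emit:
drive_tool(motion=[{"angular": [0, 0, 0], "travel": [0, -0.1, 0], "jaw": -0.3}, {"angular": [0, 0, 0], "travel": [0, 0, 0], "jaw": -0.3}, {"angular": [0, 0, 0], "travel": [0, 0, 0], "jaw": -0.3}])

```text
t: 7.95
ee_pos: [464.1, -164.9, 168.5]
eef_rot: [-0.014, 1.0, -0.0, -0.0]
wrist_force: [-0.2, 1.1, -0.8]
grip_width: 0.351
finger_force: 0.0
```

Emit:
drive_tool(motion=[{"angular": [0, 0, 0], "travel": [0, -0.07, 0], "jaw": -0.3}, {"angular": [0, 0, 0], "travel": [0, 0, 0], "jaw": -0.3}, {"angular": [0, 0, 0], "travel": [0, 0, 0], "jaw": -0.3}])

```text
t: 8.25
ee_pos: [464.1, -165.6, 168.5]
eef_rot: [-0.014, 1.0, -0.0, -0.0]
wrist_force: [-0.1, 0.3, 0.0]
grip_width: 0.345
finger_force: 0.0
```

Emit:
drive_tool(motion=[{"angular": [0, 0, 0], "travel": [0, -0.07, 0], "jaw": -0.3}, {"angular": [0, 0, 0], "travel": [0, 0, 0], "jaw": -0.3}, {"angular": [0, 0, 0], "travel": [0, 0, 0], "jaw": -0.3}])

```text
t: 8.55
ee_pos: [464.1, -166.3, 168.5]
eef_rot: [-0.014, 1.0, -0.0, -0.0]
wrist_force: [-0.5, 0.4, -1.0]
grip_width: 0.347
finger_force: 0.0
```

Emit:
drive_tool(motion=[{"angular": [0, 0, 0], "travel": [0, -0.05, 0], "jaw": -0.3}, {"angular": [0, 0, 0], "travel": [0, 0, 0], "jaw": -0.3}, {"angular": [0, 0, 0], "travel": [0, 0, 0], "jaw": -0.3}])

```text
t: 8.85
ee_pos: [464.1, -166.8, 168.5]
eef_rot: [-0.014, 1.0, -0.0, -0.0]
wrist_force: [0.9, 0.1, -0.5]
grip_width: 0.347
finger_force: 0.1
```

Emit:
drive_tool(motion=[{"angular": [0, 0, 0], "travel": [0, -0.05, 0], "jaw": -0.3}, {"angular": [0, 0, 0], "travel": [0, 0, 0], "jaw": -0.3}, {"angular": [0, 0, 0], "travel": [0, 0, 0], "jaw": -0.3}])

```text
t: 9.15
ee_pos: [464.1, -167.3, 168.5]
eef_rot: [-0.014, 1.0, -0.0, -0.0]
wrist_force: [1.3, 0.3, 0.3]
grip_width: 0.346
finger_force: 0.1
```

Emit:
drive_tool(motion=[{"angular": [0, 0, 0], "travel": [0, -0.05, 0], "jaw": -0.3}, {"angular": [0, 0, 0], "travel": [0, -0.05, 0], "jaw": -0.3}, {"angular": [0, 0, 0], "travel": [0, 0, 0], "jaw": -0.3}, {"angular": [0, 0, 0], "travel": [0, 0, 0], "jaw": -0.3}])

```text
t: 9.55
ee_pos: [464.1, -168.4, 168.5]
eef_rot: [-0.014, 1.0, -0.0, -0.0]
wrist_force: [-0.4, -0.3, 0.5]
grip_width: 0.35
finger_force: 0.0
```

Emit:
drive_tool(motion=[{"angular": [0, 0, 0], "travel": [0, -0.05, 0], "jaw": -0.3}, {"angular": [0, 0, 0], "travel": [0, -0.05, 0], "jaw": -0.3}, {"angular": [0, 0, 0], "travel": [0, 0, 0], "jaw": -0.3}, {"angular": [0, 0, 0], "travel": [0, 0, 0], "jaw": -0.3}])

```text
t: 9.95
ee_pos: [464.1, -169.1, 168.5]
eef_rot: [-0.014, 1.0, 0.0, -0.0]
wrist_force: [-0.4, 2.3, 1.1]
grip_width: 0.348
finger_force: 1.5
```

Emit:
drive_tool(motion=[{"angular": [0, 0, 0], "travel": [0, -0.05, 0], "jaw": -0.3}, {"angular": [0, 0, 0], "travel": [0, 0, 0], "jaw": -0.3}, {"angular": [0, 0, 0], "travel": [0, 0, 0], "jaw": -0.3}])

```text
t: 10.25
ee_pos: [464.2, -169.4, 168.5]
eef_rot: [-0.014, 1.0, 0.0, -0.0]
wrist_force: [-0.9, 5.5, 4.1]
grip_width: 0.352
finger_force: 2.5
```

The inward stop is at about -168.9. The finger opening isn't known well enough to give the play, so I'll measure the gap between finger and rim in the wrist picture.

```bash
python3 - <<'E'
from h import *
st(); grab('wrist','w2')
P,p=cloud('w2'); z=P[...,2]
m=(z>155)&(z<176)&(p.max(-1)<110); Q=P[m]; print(len(Q),np.percentile(Q,[1,50,99],axis=0).round(1))
for zz in range(145,175,4):
    for x0 in (420,440,455,465,475):
        k=(abs(z-zz)<2)&(abs(P[...,0]-x0)<5)&(abs(P[...,1]+158)<45)
        if k.sum()>4: print(zz,x0,k.sum(),np.percentile(P[k][:,1],[2,50,98]).round(1))
for r in range(225,300,10): print(r,[(c,int(p[r,c].mean()),int(z[r,c]) if z[r,c]==z[r,c] else 0,round(float(P[r,c,1]),1)) for c in range(265,385,6)])
cv2.imwrite('pics/w2c.png',cv2.resize(p[190:310,240:400,::-1],(800,600)))
E
```

```text
{'t': 10.25, 'ee_pos': [464.181, -169.423, 168.509], 'eef_rot': [-0.014, 1.0, 0.0, -0.0], 'wrist_force': [-0.899, 5.534, 4.143], 'grip_width': 0.352, 'finger_force': 2.533, 'joint_positions': [-0.245, 0.194, 0.528, 2.075, -0.124, 0.903, 1.952]}
2942 [[ 421.9 -186.7  155.3]
 [ 456.5 -160.   166.8]
 [ 507.6 -152.7  172.7]]
145 440 10 [-167.  -166.9 -166.8]
149 420 64 [-166.9 -160.6 -153.5]
149 455 28 [-167.3 -166.8 -166.4]
149 465 13 [-167.  -166.9 -166.8]
149 475 12 [-166.7 -166.5 -166.4]
153 420 199 [-166.5 -159.7 -153.5]
157 420 148 [-166.4 -160.  -153.6]
161 440 43 [-166.7 -160.6 -153.5]
161 455 23 [-189.8 -186.  -149.6]
165 440 330 [-166.6 -160.  -153.5]
165 455 71 [-192.6 -159.6 -145.8]
165 465 22 [-185.8 -185.7 -162.5]
165 475 5 [-185.6 -185.5 -161.5]
169 440 39 [-164.4 -157.7 -153.9]
169 455 457 [-194.5 -159.5 -144.7]
169 465 342 [-166.5 -159.7 -153. ]
169 475 304 [-166.1 -159.4 -152.8]
173 455 114 [-196.9 -152.7 -141.8]
173 465 32 [-185.8 -156.2 -152.6]
173 475 10 [-185.6 -175.  -152.5]
225 [(265, 98, 118, -210.9), (271, 95, 118, -206.3), (277, 85, 118, -201.8), (283, 91, 120,
[... 3094 characters left out ...]
75, 166, -161.2), (337, 79, 165, -157.3), (343, 91, 165, -153.5), (349, 194, 0, -128.7), (355, 52, 214, -152.9), (361, 101, 221, -151.4), (367, 115, 222, -149.0), (373, 115, 223, -146.5), (379, 115, 223, -144.1)]
295 [(265, 116, 230, -191.6), (271, 117, 231, -189.0), (277, 62, 228, -187.1), (283, 48, 219, -185.6), (289, 121, 44, -199.5), (295, 116, 47, -192.7), (301, 176, 48, -186.1), (307, 129, 44, -179.8), (313, 74, 35, -173.2), (319, 127, 16, -166.1), (325, 77, 161, -164.6), (331, 78, 161, -160.6), (337, 77, 161, -156.6), (343, 128, 161, -152.6), (349, 78, 0, -128.0), (355, 49, 215, -152.8), (361, 50, 227, -152.1), (367, 112, 231, -150.3), (373, 117, 232, -148.1), (379, 115, 230, -145.4)]
```

View pics/w2c.png

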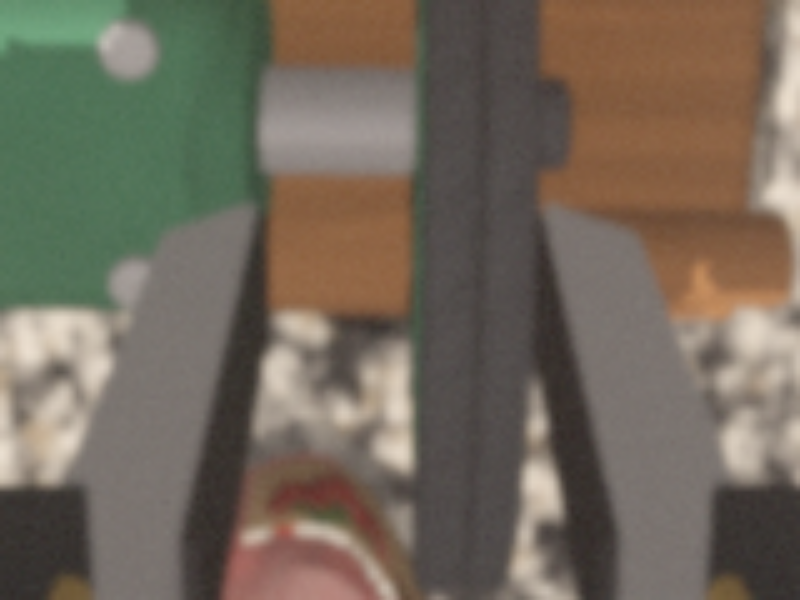

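The pad faces measure at y -185.7 and -152.7, a 33 mm opening. The rim now stands upright with its faces at about -166.7 and -152.8. The play at the finger height is therefore about 9.9 mm, or roughly 10.5–11 mm at the rim top. Taking it up needs about 1.28–1.32 rad, plus 0.2 rad of preload, so about 86°. Next: centre the fingers, lift, and go over the knob.

Emit:
drive_tool(motion=[{"angular": [0, 0, 0], "travel": [0, 0.5, 0], "jaw": -0.3}, {"angular": [0, 0, 0], "travel": [0, 0.5, 0], "jaw": -0.3}, {"angular": [0, 0, 0], "travel": [0, 0, 0], "jaw": -0.3}, {"angular": [0, 0, 0], "travel": [0, 0, 2], "jaw": -0.3}, {"angular": [0, 0, 0], "travel": [0, 0, 2.5], "jaw": -0.3}])

```text
t: 10.8
ee_pos: [463.4, -159.8, 213.3]
eef_rot: [-0.014, 1.0, -0.0, -0.001]
wrist_force: [1.0, 0.2, 0.2]
grip_width: 0.349
finger_force: 0.0
```

Emit:
drive_tool(motion=[{"angular": [0, 0, 0], "travel": [0, -2.5, 0], "jaw": -0.3}, {"angular": [0, 0, 0], "travel": [0.1, -2.8, 0], "jaw": 0.3}, {"angular": [0, 0, 0], "travel": [0.1, -2.8, 0], "jaw": 0.3}, {"angular": [0, 0, 0], "travel": [0.1, -2.8, 0], "jaw": 0.3}, {"angular": [0, 0, 0], "travel": [0, 0, 0], "jaw": 0.3}])

```text
t: 11.3
ee_pos: [466.5, -272.3, 213.6]
eef_rot: [-0.012, 1.0, -0.001, -0.0]
wrist_force: [0.3, -0.4, 0.3]
grip_width: 0.637
finger_force: 0.0
```

Emit:
drive_tool(motion=[{"angular": [0, 0, 0], "travel": [0, 0, 0], "jaw": 0.3}, {"angular": [0, 0, 0], "travel": [0, 0, 0], "jaw": 0.3}])

```text
t: 11.5
ee_pos: [467.2, -268.0, 213.3]
eef_rot: [-0.015, 1.0, 0.0, -0.0]
wrist_force: [0.6, 0.7, -0.2]
grip_width: 0.65
finger_force: 0.0
```

```bash
python3 - <<'E'
from h import *
st(); grab('wrist','w3')
P,p=cloud('w3'); z=P[...,2]
m=(z>147)&(z<158)&(abs(P[...,1]+269)<25)&(abs(P[...,0]-467)<35)
Q=P[m]; print(len(Q),np.percentile(Q,[1,50,99],axis=0).round(1))
o=m&(p[...,0]>p[...,2]*1.6); print('cap',o.sum(),np.percentile(P[o],[1,50,99],axis=0).round(1))
E
```

```text
{'t': 11.5, 'ee_pos': [467.155, -268.015, 213.332], 'eef_rot': [-0.015, 1.0, 0.0, -0.0], 'wrist_force': [0.576, 0.666, -0.182], 'grip_width': 0.65, 'finger_force': 0.0, 'joint_positions': [-0.11, 0.226, 0.6, 1.939, -0.149, 1.021, 2.156]}
1572 [[ 449.7 -285.9  148.2]
 [ 465.9 -268.8  153.5]
 [ 484.  -251.6  155.5]]
cap 651 [[ 456.2 -280.1  152.1]
 [ 467.  -268.8  154.3]
 [ 479.2 -257.7  155.6]]
```

View pics/w3.png

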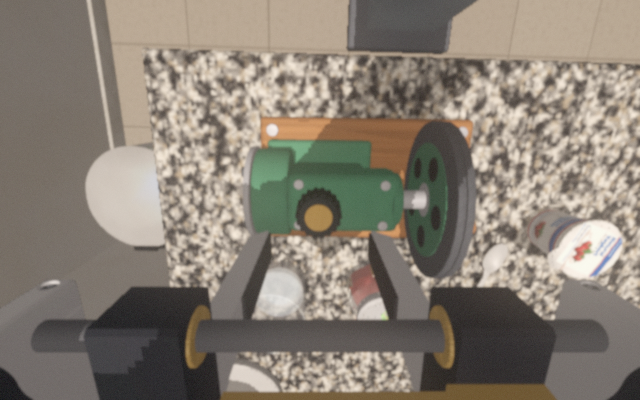

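The knob, at pixel (318, 215), measures at (467, -268.8). The tool is at (467, -268), so going straight down.

Emit:
drive_tool(motion=[{"angular": [0, 0, 0], "travel": [0, 0, -3], "jaw": 0.3}, {"angular": [0, 0, 0], "travel": [0, -0.05, -3], "jaw": 0.3}, {"angular": [0, 0, 0], "travel": [0, 0, -2.1], "jaw": 0.3}, {"angular": [0, 0, 0], "travel": [0, 0, 0], "jaw": 0.3}, {"angular": [0, 0, 0], "travel": [0, 0, 0], "jaw": 0.3}])

```text
t: 12.05
ee_pos: [467.3, -268.9, 133.0]
eef_rot: [-0.014, 1.0, 0.0, -0.0]
wrist_force: [0.4, -0.9, 0.4]
grip_width: 0.651
finger_force: 0.0
```

Emit:
drive_tool(motion=[{"angular": [0, 0, 0], "travel": [0, 0, 0], "jaw": -0.1}, {"angular": [0, 0, 0], "travel": [0, 0, 0], "jaw": -0.4}, {"angular": [0, 0, 0], "travel": [0, 0, 0], "jaw": -0.4}, {"angular": [0, 0, 0], "travel": [0, 0, 0], "jaw": -0.6}, {"angular": [0, 0, 0], "travel": [0, 0, 0], "jaw": -0.6}])

```text
t: 12.55
ee_pos: [467.4, -269.1, 133.0]
eef_rot: [-0.014, 1.0, 0.0, 0.0]
wrist_force: [-1.7, 3.0, 7.4]
grip_width: 0.371
finger_force: 30.0
```

Emit:
drive_tool(motion=[{"angular": [0, 0, 0], "travel": [0, 0, 0], "jaw": -1}, {"angular": [0, 0, 0], "travel": [0, 0, 0], "jaw": -1}, {"angular": [0, 0, 0], "travel": [0, 0, 0], "jaw": -1}])

```text
t: 12.85
ee_pos: [467.4, -269.1, 133.0]
eef_rot: [-0.014, 1.0, 0.0, 0.0]
wrist_force: [-1.4, 2.7, 7.5]
grip_width: 0.366
finger_force: 30.0
```

Emit:
drive_tool(motion=[{"angular": [0, 0, -7.8], "travel": [0, 0, 0], "jaw": -1}, {"angular": [0, 0, -7.8], "travel": [0, 0, 0], "jaw": -1}, {"angular": [0, 0, -7.8], "travel": [0, 0, 0], "jaw": -1}, {"angular": [0, 0, -7.8], "travel": [0, 0, 0], "jaw": -1}, {"angular": [0, 0, -7.8], "travel": [0, 0, 0], "jaw": -1}])

```text
t: 13.35
ee_pos: [467.4, -269.1, 133.0]
eef_rot: [0.323, 0.946, 0.0, 0.0]
wrist_force: [-0.5, 3.1, 7.1]
grip_width: 0.366
finger_force: 30.0
```

```bash
python3 - <<'E'
from h import *
st(); s=sensors.observe(); print(s['wrist_torque'], np.degrees(2*np.arctan2(s['eef_rot'][1],s['eef_rot'][0])))
E
```

```text
{'t': 13.35, 'ee_pos': [467.446, -269.084, 133.003], 'eef_rot': [0.323, 0.946, 0.0, 0.0], 'wrist_force': [-0.471, 3.143, 7.094], 'grip_width': 0.366, 'finger_force': 29.997, 'joint_positions': [-0.186, 0.368, 0.729, 2.02, -0.321, 0.867, 1.634]}
[0.6536598  0.34559098 0.12033087] 142.3196312833965
```

The 0.12 N m on the wrist equals the knob's friction, so it is turning without slip.

Emit:
drive_tool(motion=[{"angular": [0, 0, -7.8], "travel": [0, 0, 0], "jaw": -1}, {"angular": [0, 0, -7.8], "travel": [0, 0, 0], "jaw": -1}, {"angular": [0, 0, -7.8], "travel": [0, 0, 0], "jaw": -1}, {"angular": [0, 0, -7.8], "travel": [0, 0, 0], "jaw": -1}, {"angular": [0, 0, -7.8], "travel": [0, 0, 0], "jaw": -1}])

```text
t: 13.85
ee_pos: [467.5, -269.0, 133.0]
eef_rot: [0.62, 0.784, 0.0, 0.0]
wrist_force: [-1.6, 3.1, 7.1]
grip_width: 0.368
finger_force: 30.0
```

Emit:
drive_tool(motion=[{"angular": [0, 0, -7.8], "travel": [0, 0, 0], "jaw": -1}, {"angular": [0, 0, 0], "travel": [0, 0, 0], "jaw": -1}])

```text
t: 14.05
ee_pos: [467.5, -269.1, 133.0]
eef_rot: [0.672, 0.74, 0.0, -0.0]
wrist_force: [-2.4, 3.9, 11.2]
grip_width: 0.363
finger_force: 30.0
```

```bash
python3 - <<'E'
from h import *
st(); s=sensors.observe(); print(s['wrist_torque'], np.degrees(2*np.arctan2(s['eef_rot'][1],s['eef_rot'][0])))
E
```

```text
{'t': 14.05, 'ee_pos': [467.453, -269.095, 132.962], 'eef_rot': [0.672, 0.74, 0.0, -0.0], 'wrist_force': [-2.36, 3.941, 11.239], 'grip_width': 0.363, 'finger_force': 30.004, 'joint_positions': [-0.333, 0.44, 0.94, 2.026, -0.456, 0.898, 0.952]}
[ 0.83607103  0.58455497 -0.07539763] 95.538765801314
```

Emit:
drive_tool(motion=[{"angular": [0, 0, 0], "travel": [0, 0, 0], "jaw": 0.3}, {"angular": [0, 0, 0], "travel": [0, 0, 0], "jaw": 0.3}, {"angular": [0, 0, 0], "travel": [0, 0, 0], "jaw": 0.3}, {"angular": [0, 0, 0], "travel": [0, 0, 3], "jaw": 0.3}, {"angular": [0, 0, 0], "travel": [0, 0, 3], "jaw": 0.3}])

```text
t: 14.55
ee_pos: [466.4, -269.4, 192.8]
eef_rot: [0.671, 0.742, -0.001, -0.001]
wrist_force: [0.5, 1.3, 0.2]
grip_width: 0.65
finger_force: 0.0
```

Emit:
drive_tool(motion=[{"angular": [0, 0, 7.8], "travel": [0, 0, 2], "jaw": 0.3}, {"angular": [0, 0, 7.8], "travel": [0, 0, 0], "jaw": 0}, {"angular": [0, 0, 7.8], "travel": [0, 0, 0], "jaw": -0.3}, {"angular": [0, 0, 7.8], "travel": [0, 0, 0], "jaw": -0.3}, {"angular": [0, 0, 7.8], "travel": [0, 0, 0], "jaw": -0.3}])

```text
t: 15.05
ee_pos: [467.0, -269.3, 212.6]
eef_rot: [0.382, 0.924, 0.0, 0.0]
wrist_force: [-0.4, 0.1, 0.5]
grip_width: 0.363
finger_force: 0.0
```

Emit:
drive_tool(motion=[{"angular": [0, 0, 7.8], "travel": [0, 2.7, 0], "jaw": -0.3}, {"angular": [0, 0, 7.8], "travel": [0, 2.7, 0], "jaw": -0.3}, {"angular": [0, 0, 7.8], "travel": [-0.1, 2.7, 0], "jaw": -0.3}, {"angular": [0, 0, 7.8], "travel": [-0.2, 2.8, 0], "jaw": -0.3}, {"angular": [0, 0, 7.8], "travel": [0, 0, 0], "jaw": -0.3}])

```text
t: 15.55
ee_pos: [464.1, -157.1, 212.4]
eef_rot: [0.049, 0.999, 0.001, -0.0]
wrist_force: [-0.4, -0.9, -0.5]
grip_width: 0.349
finger_force: 0.0
```

Emit:
drive_tool(motion=[{"angular": [0, 0, 7.8], "travel": [0, 0, 0], "jaw": -0.3}, {"angular": [0, 0, 0], "travel": [0, 0, 0], "jaw": -0.3}, {"angular": [0, 0, 0], "travel": [0, 0, 0], "jaw": -0.3}])

```text
t: 15.85
ee_pos: [464.0, -160.6, 212.5]
eef_rot: [-0.012, 1.0, 0.0, 0.0]
wrist_force: [0.1, -0.7, -0.4]
grip_width: 0.35
finger_force: 0.0
```

```bash
python3 - <<'E'
from h import *
st(); grab('wrist','w4')
P,p=cloud('w4'); z=P[...,2]
m=(z>160)&(z<176)&(p.max(-1)<110); Q=P[m]; print(len(Q),np.percentile(Q,[1,50,99],axis=0).round(1))
E
```

```text
{'t': 15.85, 'ee_pos': [464.009, -160.552, 212.5], 'eef_rot': [-0.012, 1.0, 0.0, 0.0], 'wrist_force': [0.118, -0.685, -0.424], 'grip_width': 0.35, 'finger_force': 0.0, 'joint_positions': [-0.439, 0.136, 0.71, 2.041, -0.105, 1.0, 1.919]}
1631 [[ 428.8 -166.4  160.2]
 [ 459.2 -159.4  167.4]
 [ 501.8 -152.7  170.9]]
```

Emit:
drive_tool(motion=[{"angular": [0, 0, 0], "travel": [0, 0, -1.5], "jaw": -0.3}, {"angular": [0, 0, 0], "travel": [0, 0, -1.5], "jaw": -0.3}, {"angular": [0, 0, 0], "travel": [0, 0, -1.4], "jaw": -0.3}, {"angular": [0, 0, 0], "travel": [0, 0.4, 0], "jaw": -0.3}, {"angular": [0, 0, 0], "travel": [0, 0.4, 0], "jaw": -0.3}])

```text
t: 16.4
ee_pos: [464.0, -152.3, 168.7]
eef_rot: [-0.013, 1.0, -0.0, -0.0]
wrist_force: [-1.1, -0.8, -0.3]
grip_width: 0.352
finger_force: 0.0
```

Emit:
drive_tool(motion=[{"angular": [0, 0, 0], "travel": [0, 0.05, 0], "jaw": -0.3}, {"angular": [0, 0, 0], "travel": [0, 0.05, 0], "jaw": -0.3}, {"angular": [0, 0, 0], "travel": [0, 0, 0], "jaw": -0.3}, {"angular": [0, 0, 0], "travel": [0, 0, 0], "jaw": -0.3}])

```text
t: 16.8
ee_pos: [464.2, -151.3, 168.7]
eef_rot: [-0.014, 1.0, 0.0, 0.0]
wrist_force: [-0.1, -0.3, -0.1]
grip_width: 0.35
finger_force: 0.0
```

Emit:
drive_tool(motion=[{"angular": [0, 0, 0], "travel": [0, 0.05, 0], "jaw": -0.3}, {"angular": [0, 0, 0], "travel": [0, 0, 0], "jaw": -0.3}, {"angular": [0, 0, 0], "travel": [0, 0, 0], "jaw": -0.3}])

```text
t: 17.1
ee_pos: [464.1, -150.8, 168.5]
eef_rot: [-0.014, 1.0, -0.0, -0.0]
wrist_force: [0.7, -0.5, -0.1]
grip_width: 0.349
finger_force: 0.0
```

Emit:
drive_tool(motion=[{"angular": [0, 0, 0], "travel": [0, 0.05, 0], "jaw": -0.3}, {"angular": [0, 0, 0], "travel": [0, 0, 0], "jaw": -0.3}, {"angular": [0, 0, 0], "travel": [0, 0, 0], "jaw": -0.3}])

```text
t: 17.4
ee_pos: [464.1, -150.3, 168.4]
eef_rot: [-0.014, 1.0, -0.0, -0.0]
wrist_force: [0.2, 0.2, -0.2]
grip_width: 0.347
finger_force: 0.1
```

Emit:
drive_tool(motion=[{"angular": [0, 0, 0], "travel": [0, 0.05, 0], "jaw": -0.3}, {"angular": [0, 0, 0], "travel": [0, 0, 0], "jaw": -0.3}, {"angular": [0, 0, 0], "travel": [0, 0, 0], "jaw": -0.3}])

```text
t: 17.7
ee_pos: [464.1, -150.0, 168.5]
eef_rot: [-0.014, 1.0, -0.0, 0.0]
wrist_force: [0.4, -2.3, -0.5]
grip_width: 0.349
finger_force: 1.2
```

Emit:
drive_tool(motion=[{"angular": [0, 0, 0], "travel": [0, 0.05, 0], "jaw": -0.3}, {"angular": [0, 0, 0], "travel": [0, 0, 0], "jaw": -0.3}, {"angular": [0, 0, 0], "travel": [0, 0, 0], "jaw": -0.3}])

```text
t: 18.0
ee_pos: [464.1, -149.6, 168.5]
eef_rot: [-0.014, 1.0, -0.0, 0.0]
wrist_force: [0.5, -4.6, -0.9]
grip_width: 0.352
finger_force: 2.5
```

Emit:
drive_tool(motion=[{"angular": [0, 0, 0], "travel": [0, 0.03, 0], "jaw": -0.3}, {"angular": [0, 0, 0], "travel": [0, 0, 0], "jaw": -0.3}, {"angular": [0, 0, 0], "travel": [0, 0, 0], "jaw": -0.3}])

```text
t: 18.3
ee_pos: [464.1, -149.4, 168.5]
eef_rot: [-0.014, 1.0, -0.0, 0.0]
wrist_force: [0.0, -5.6, -1.0]
grip_width: 0.35
finger_force: 3.0
```

The rim now resists firmly at once: contact is at -150.35, the upright position, and it feels rigid up to 5.6 N. Now pushing back towards the housing.

Emit:
drive_tool(motion=[{"angular": [0, 0, 0], "travel": [0, -0.6, 0], "jaw": -0.3}, {"angular": [0, 0, 0], "travel": [0, -0.6, 0], "jaw": -0.3}, {"angular": [0, 0, 0], "travel": [0, -0.5, 0], "jaw": -0.3}, {"angular": [0, 0, 0], "travel": [0, -0.1, 0], "jaw": -0.3}, {"angular": [0, 0, 0], "travel": [0, 0, 0], "jaw": -0.3}])

```text
t: 18.8
ee_pos: [464.1, -167.2, 168.4]
eef_rot: [-0.014, 1.0, -0.0, -0.0]
wrist_force: [0.8, 0.0, 0.6]
grip_width: 0.35
finger_force: 0.0
```

Emit:
drive_tool(motion=[{"angular": [0, 0, 0], "travel": [0, -0.05, 0], "jaw": -0.3}, {"angular": [0, 0, 0], "travel": [0, -0.05, 0], "jaw": -0.3}, {"angular": [0, 0, 0], "travel": [0, -0.05, 0], "jaw": -0.3}, {"angular": [0, 0, 0], "travel": [0, 0, 0], "jaw": -0.3}, {"angular": [0, 0, 0], "travel": [0, 0, 0], "jaw": -0.3}])

```text
t: 19.3
ee_pos: [464.1, -168.4, 168.5]
eef_rot: [-0.014, 1.0, -0.0, 0.0]
wrist_force: [-0.4, 0.8, -0.4]
grip_width: 0.349
finger_force: 0.0
```

Emit:
drive_tool(motion=[{"angular": [0, 0, 0], "travel": [0, -0.05, 0], "jaw": -0.3}, {"angular": [0, 0, 0], "travel": [0, 0, 0], "jaw": -0.3}, {"angular": [0, 0, 0], "travel": [0, 0, 0], "jaw": -0.3}])

```text
t: 19.6
ee_pos: [464.1, -169.0, 168.5]
eef_rot: [-0.014, 1.0, -0.0, 0.0]
wrist_force: [-0.6, 0.3, -1.1]
grip_width: 0.35
finger_force: 0.0
```

Emit:
drive_tool(motion=[{"angular": [0, 0, 0], "travel": [0, -0.05, 0], "jaw": -0.3}, {"angular": [0, 0, 0], "travel": [0, 0, 0], "jaw": -0.3}, {"angular": [0, 0, 0], "travel": [0, 0, 0], "jaw": -0.3}])

```text
t: 19.9
ee_pos: [464.1, -169.3, 168.5]
eef_rot: [-0.014, 1.0, 0.0, -0.0]
wrist_force: [-1.0, 3.4, 0.8]
grip_width: 0.349
finger_force: 1.2
```

The inward contact is at -169.0. The travel of 18.7 mm equals the finger clearance, so no play is left. One slight further push, then let go and retreat.

Emit:
drive_tool(motion=[{"angular": [0, 0, 0], "travel": [0, -0.03, 0], "jaw": -0.3}, {"angular": [0, 0, 0], "travel": [0, 0, 0], "jaw": -0.3}, {"angular": [0, 0, 0], "travel": [0, 0, 0], "jaw": -0.3}])

```text
t: 20.2
ee_pos: [464.1, -169.6, 168.5]
eef_rot: [-0.014, 1.0, 0.0, -0.0]
wrist_force: [-1.2, 3.9, 2.4]
grip_width: 0.353
finger_force: 2.3
```

Emit:
drive_tool(motion=[{"angular": [0, 0, 0], "travel": [0, 0.5, 0], "jaw": -0.3}, {"angular": [0, 0, 0], "travel": [0, 0.5, 0], "jaw": -0.3}, {"angular": [0, 0, 0], "travel": [0, 0, 0], "jaw": -0.3}, {"angular": [0, 0, 0], "travel": [0, 0, 2], "jaw": -0.3}, {"angular": [0, 0, 0], "travel": [0, 0, 2.5], "jaw": -0.3}])

```text
t: 20.7
ee_pos: [463.5, -159.9, 213.4]
eef_rot: [-0.014, 1.0, -0.0, -0.001]
wrist_force: [1.1, -0.2, 0.2]
grip_width: 0.353
finger_force: 0.0
```

Emit:
drive_tool(motion=[{"angular": [0, 0, 0], "travel": [0, 0, 3], "jaw": -0.3}, {"angular": [0, 0, 0], "travel": [0, 0, 3], "jaw": -0.3}, {"angular": [0, 0, 0], "travel": [0, 0, 0], "jaw": -0.3}, {"angular": [0, 0, 0], "travel": [0, 0, 0], "jaw": -0.3}, {"angular": [0, 0, 0], "travel": [0, 0, 0], "jaw": -0.3}])

```text
t: 21.2
ee_pos: [463.7, -159.7, 272.7]
eef_rot: [-0.014, 1.0, -0.0, -0.001]
wrist_force: [0.7, 0.8, 0.4]
grip_width: 0.348
finger_force: 0.0
```

```bash
python3 - <<'E'
from h import *
st(); print(robot.hand_in())
E
```

```text
{'t': 21.2, 'ee_pos': [463.676, -159.668, 272.659], 'eef_rot': [-0.014, 1.0, -0.0, -0.001], 'wrist_force': [0.729, 0.781, 0.391], 'grip_width': 0.348, 'finger_force': 0.0, 'joint_positions': [-0.476, 0.056, 0.717, 1.966, -0.04, 1.135, 1.856]}
the job is handed in; nothing more can be done
None
```

The job is handed in at 21.2 s: I felt about 10–11 mm of play at the rim top and turned the knob 86° clockwise, for an estimated preload of 11–24 N; feeling both ways again found no knock, and the arm ended clear of everything.

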